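# Bolt the blade case shut

## Task

Lock the craft-blade case: with one fingertip press the spring safety catch (the long flat bar) down and keep it down, while the other fingertip pushes the bolt's upright steel tab until the bolt is fully home through the keeper on the lid. Only then take the fingers off, so that the catch springs back up and locks the bolt. Just press and push, pick nothing up, and leave the tape roll, glue bottle and cardboard column as they stand.

Things in the scene. Friction and masses are not known exactly. Their poses are not given: they have to be found in the camera images.
- case: Grey steel box fixed to the bench, 260 x 160 mm, top 70 mm above the bench. Origin at bench level below the mechanism. x: the way the bolt slides home (away from the robot, yaw up to 0.5 rad), y left of that, z up. x -110 to 40 mm is the deck with the mechanism, 44 to 150 mm the flat lid. Seen along x, the catch bar is on the right (centre line y = -30 mm), the bolt on the left (y = +30 mm).
- keeper (a point): Middle of the keeper on the lid, a steel bridge that the bolt's nose enters: x 52 to 64 mm, y 12 to 48 mm in the case frame, top 92 mm above the bench. A like guide stands at x 28 to 38 mm. Both are fixed and lower than the pressed catch bar. This point: x = 58, y = 30 mm, 80 mm above the bench.
- bolt (a joint): Bolt's slide along the case's x, m: 0 drawn, 0.045 fully home on its stop; starts at 0 to 0.008. Friction about 2 N, no spring, stays where left. With the catch up it has free play from 0 to 0.010 only, then a tooth meets the catch's tongue; further teeth stop it along the travel whenever the catch is up. At home (0.043 to 0.045) the risen catch locks it.
- bolt_tab (a point): Centre of the push face (rear face, towards case -x) of the bolt's upright steel tab, 106 mm above the bench; moves with the bolt. Tab: 30 mm wide (y), 10 mm thick (x, forward of this point), 86 to 122 mm above the bench. It stands on a bar 22 mm wide, top at 86 mm, that runs on 54 mm behind the tab. At bolt = 0 it is at x = -30, y = 30 mm in the case frame. Axes as the case.
- catch (a joint): How far the catch bar is pressed down, m: 0 up, 0.008 down on its stop. The spring takes about 4 N at first and 8 N at the stop. The bolt is free to slide once this is 0.0055 or more. Let go, the catch springs up if the bolt is drawn or home.
- catch_top (a point): Centre of the top face of the black catch bar, moving with it: 106 mm above the bench when up, 98 mm when pressed. Bar 110 mm long (case x), 26 mm wide (y), 5 mm thick; it goes straight down without tilting wherever it is pressed, and a finger may slide along it. It does not travel with the bolt: centre at x = -25, y = -30 mm in the case frame. Axes as the case.
- tape: Paper tape roll, loose, lying on the lid of the case: ring 70 mm outside, 50 mm inside, 24 mm high; origin at the centre of its underside. Leave alone.
- glue: White glue bottle standing on the bench left of the case, 48 mm across, 120 mm tall; origin at the centre of its underside. Leave alone.
- column: Cardboard model column standing on the bench right of the case: two discs 84 mm across joined by a cross, 100 mm tall; origin at the centre of its underside. Leave alone.

How it is judged:
By the outcome, as a careful person would: the job done as asked, in the order asked, and still so for the second after the job is handed in, with the robot touching nothing.
It also fails if it takes over 45 s, if anything falls off the work surface, if the arm or the gripper's body presses on something with over 40 N, if the wrist force passes 120 N, or if a joint passes its speed limit or range.

## Robot

A 6-joint arm with a two-finger parallel gripper is mounted at the origin on the work surface. World frame = base frame: x ahead of the robot, y to its left, z up, the work surface at z = 0. Lengths are in m, angles in rad, forces in N, time in s.
With the tool pointing down it reaches from about 0.35 to 0.85 m from the base axis. Payload 8.1 kg.
Tool frame: the origin (TCP) lies at the very end of the fingers, on their centre line; the grasp point (between the pads) lies 19 mm behind it; z points along the fingers, y is the direction in which the jaws open and shut (so a half turn about z gives the same grasp; the last joint's range is limited). The gripper opens to 93 mm and grips with 3 to 60 N. Pads are 15 mm wide; open, the fingers measure 128 mm over their backs; the gripper's body (75 mm by 188 mm) begins 65 mm behind the grasp point.
Start: joints at [-1.252, 0.13, 1.488, -0, 1.523, -0.085], TCP at [0.236, -0.552, 0.219] pointing down, gripper open.
Joint ranges: [-2.96, 2.96], [-0.89, 2.26], [0.02, 2.5], [-1.34, 4.48], [0, 2.73], [-2.66, 2.66]. Speed limits (rad/s): [2.39, 2.39, 2.79, 3.14, 3.14, 3.14].

## Interface

Orientations are given as a rotation vector (axis times angle).
In Python, from plant import robot gives the robot as it stands.
- The arm moves only by the shell command python3 -m creep 'ROWS' [FORCE]. ROWS is JSON, a list of rows, each an object of numbers: "x", "y", "z": the shift along the world's x, y, z in m; "wx", "wy", "wz": the turn, a rotation vector about the world's x, y, z in degrees; "hand": the finger opening in m, from 0 to 0.093. A call has 1 to 10 rows; each row shifts and turns the commanded pose from where the row before left it; what a row does not reach is not made up. A row lasts 1/8 s, in which the tool goes at most 62.5 mm and 10.7 degrees, less where a joint would pass 70% of its speed; a pose out of reach is approached as far as the arm can. A call is refused whole if a number of a shift passes 0.0625 or a number of a turn 10.7, either way. A call with a gripper value outside its range is refused whole. The fingers move at their own pace and stop on an object; FORCE is the grip in N (left out, the last holds). Time passes only in rows, so rows that do not move let the fingers close. It gives the time, the measured TCP pose, the force and the opening at its end, in the units of the state.
- robot.read_state(): the state, without advancing time (a new reading comes with each control period).
- robot.read_camera(name): name is "side" or "top" or "wrist"; returns (picture, depth): 384x512x3 uint8, red, green, blue; 384x512 float32, m along the optical axis (not along the pixel's ray), 0 where there is no reading.
- robot.camera_info(name): a dict with "fov_y" (degrees; the focal length in pixels is half the picture's height over the tangent of half this angle, whatever the lens; pixels are square), "cx", "cy" (the principal point, pixels), "rvec" (rotation vector, rad) and "tvec" (3), from world to camera coordinates, as OpenCV has them. Camera axes: x right, y down, z forward; pixel columns grow to the right and rows downward; lengths in m; the calibration is good to about 2 mm. The wrist camera is an equidistant fisheye: a pixel r from the principal point sees the ray r / f radians off the axis. A picture is of the moment at which its call begins: read the wrist's pose just before it. camera_info takes no time and is no camera call; for the wrist camera it gives the pose at the moment of the call.
- robot.close_job(): hands the job in, once; it reports no verdict.
The state is a dict: "t": time; "q": joint angles; "dq": joint speeds; "joint_torque": joint torques, N m; "tool_pos": TCP position; "orientation": TCP orientation; "force": force on the tool from outside, world axes, zero at the start; "wrist_torque": the same for the moment, N m; "opening": finger opening in m.
Only numpy, scipy, OpenCV 4.12 (cv2) and the standard library are available. Lean on these libraries where they do the work, as an engineer would, in place of code of your own. Each camera call takes 0.05 s, during which the arm holds its last target. There are 200 camera calls.

## Working session

There is one attempt and no reset: what is moved stays moved. The work goes in short steps, Python scripts to look and compute and a shell command to move; the robot and the scene stay as the last step left them, time stands still between calls to the robot, and variables do not carry over. Pictures are saved under pics/ and viewed, about 8 in all and at most 12, crops included, and the job is handed in when it is done.

```bash
mkdir -p pics; ls
python3 - <<'E'
from plant import robot
import cv2,numpy as np
s=robot.read_state();print(s)
a=[]
for n in("top","side"):
    p,d=robot.read_camera(n);np.save(f'/tmp/{n}.npy',d);cv2.imwrite(f'/tmp/{n}.png',p[:,:,::-1]);print(n,robot.camera_info(n));cv2.imwrite(f'pics/{n}1.png',p[:,:,::-1])
E
```

```text
pics
{'t': 0.0, 'q': array([-1.25237523e+00,  1.31128800e-01,  1.48930476e+00, -7.85817776e-06,
        1.52299204e+00, -8.54061809e-02]), 'dq': array([-1.79547794e-03,  7.81119910e-04,  7.17616303e-04,  8.22018244e-05,
       -3.20768384e-04,  2.11519883e-04]), 'joint_torque': array([-5.76424791e-04, -5.59830809e+01, -4.91771221e+01,  7.68589578e-02,
        3.55594454e-02, -1.43476900e-04]), 'tool_pos': array([ 0.23559704, -0.55118079,  0.21759279]), 'orientation': array([-3.07598716e+00, -6.29664672e-01,  3.46733686e-04]), 'force': array([-0.20533766, -0.05862565, -0.08175818]), 'wrist_torque': array([ 0.03932275,  0.00627224, -0.06917404]), 'opening': 0.09332522454766914}
top {'fov_y': 43.63009060342268, 'cx': 256.25095822791565, 'cy': 200.3897602535489, 'rvec': array([ 2.14171746, -2.19364767,  0.09681742]), 'tvec': array([0.05849806, 0.63039084, 1.11645686])}
side {'fov_y': 43.45961949090704, 'cx': 252.85102306392537, 'cy': 198.29634186952487, 'rvec': array([ 2.30139883, -0.39818791,  0.18468799]), 'tvec': array([-0.59130575,  0.23735674,  0.90899231])}
```

View pics/top1.png

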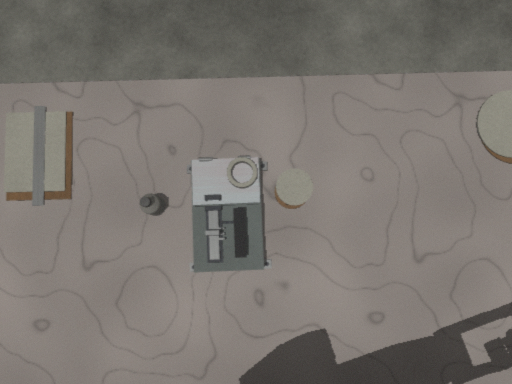

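View pics/side1.png

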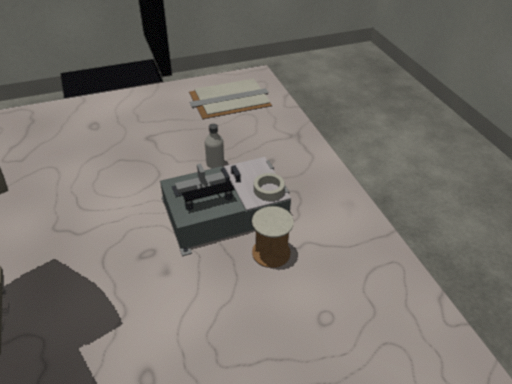

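The top view shows the case with its lid away from the robot: catch bar at about (240,232), bolt at (214,235), tab at (214,232), keeper at (212,197), and column at (293,188). In the side view the bar, the upright tab and the keeper all stand free. Next I'll measure them from depth.

```bash
cat > h.py <<'E'
import numpy as np,cv2
from plant import robot
def cloud(n,d):
    c=robot.camera_info(n);f=192/np.tan(np.radians(c['fov_y']/2))
    v,u=np.mgrid[:384,:512];P=np.stack([(u-c['cx'])/f*d,(v-c['cy'])/f*d,d],-1)
    R=cv2.Rodrigues(np.array(c['rvec']))[0]
    W=(P-np.array(c['tvec']))@R; W[d==0]=np.nan
    return W
E
python3 - <<'E'
from h import *
W=cloud('top',np.load('/tmp/top.npy'));g=cv2.imread('/tmp/top.png').mean(2)
def show(n,r,z0,z1,extra=None):
    u0,u1,v0,v1=r;S=W[v0:v1,u0:u1].reshape(-1,3);G=g[v0:v1,u0:u1].ravel()
    m=(S[:,2]>z0)&(S[:,2]<z1)
    if extra is not None:m&=extra(G)
    S=S[m];
    if len(S)<3:print(n,len(S));return
    r=cv2.minAreaRect(S[:,:2].astype(np.float32));c=S-S.mean(0)
    w=np.linalg.svd(c[:,:2],full_matrices=False)[2][0]
    print(n,len(S),S.mean(0).round(4),np.median(S[:,2]).round(4),'rect',np.round(r[0],4),np.round(r[1],4),round(r[2],1),'dir deg',np.degrees(np.arctan2(w[1],w[0])).round(1))
show('bench',(100,130,250,300),-.1,.1)
show('deck+lid',(180,275,150,280),.055,.078)
show('catch',(229,255,200,262),.090,.113)
show('tab',(200,228,215,250),.108,.14)
show('bolt',(200,228,205,265),.078,.09)
show('keeper',(200,225,188,204),.084,.1)
show('column',(270,320,160,215),.09,.115)
p=cv2.imread('/tmp/top.png')[150:280,180:325];cv2.imwrite('pics/crop2.png',cv2.resize(p,None,fx=5,fy=4.6,interpolation=cv2.INTER_CUBIC))
E
```

```text
bench 1493 [0.4625 0.3914 0.001 ] 0.001 rect [0.4625 0.3915] [0.0738 0.1193] 89.6 dir deg -178.4
deck+lid 6086 [0.5994 0.1135 0.0709] 0.0709 rect [0.6013 0.1122] [0.2652 0.1601] 1.1 dir deg -175.6
catch 583 [0.5537 0.0812 0.1069] 0.107 rect [0.554  0.0812] [0.1094 0.0261] 1.0 dir deg -179.0
tab 64 [0.5548 0.1397 0.1221] 0.1225 rect [0.5549 0.1408] [0.0094 0.0294] 2.9 dir deg 93.9
bolt 486 [0.5523 0.1384 0.0863] 0.0867 rect [0.5533 0.1374] [0.0511 0.1156] 86.5 dir deg 178.3
keeper 85 [0.6359 0.1414 0.0928] 0.0925 rect [0.636 0.142] [0.0117 0.0352] 2.0 dir deg 91.6
column 1075 [ 0.6539 -0.0431  0.1008] 0.1006 rect [ 0.6534 -0.0428] [0.0814 0.0823] 88.2 dir deg 157.6
```

Everything agrees with the given sizes. The case origin is at about (0.578, 0.112), yaw about 1.2°, and the bolt is at about 2 mm. The TCP target is (0.532, 0.111), with wz about -21.9° and an opening of about 42 mm. I'm setting out.

```bash
python3 -m creep '[{"x":0.021,"y":0.047,"wz":-1.6,"hand":0.0425},{"x":0.021,"y":0.047,"wz":-1.6},{"x":0.021,"y":0.047,"wz":-1.6},{"x":0.021,"y":0.047,"wz":-1.6},{"x":0.021,"y":0.047,"wz":-1.6},{"x":0.021,"y":0.047,"wz":-1.6},{"x":0.021,"y":0.047,"wz":-1.6},{"x":0.021,"y":0.047,"wz":-1.6},{"x":0.021,"y":0.047,"wz":-1.6},{"x":0.021,"y":0.047,"wz":-1.6}]' 20
python3 -m creep '[{"x":0.021,"y":0.047,"wz":-1.5},{"x":0.021,"y":0.047,"wz":-1.5},{"x":0.021,"y":0.047,"wz":-1.5},{"x":0.021,"y":0.047,"wz":-1.4},{"x":0.002,"y":0.004,"z":-0.03},{"z":-0.03},{}]'
```

```text
validation failed for argument at $[0]...
validation failed for argument at $[0]...
```

```bash
python3 -m creep --help; python3 -m creep '[{"x":0.021,"y":0.047,"z":0,"wx":0,"wy":0,"wz":-1.6,"hand":0.0425}]'
```

```text
t: 0.22
tool_pos: [0.2556, -0.5055, 0.2173]
orientation: [-3.086, -0.581, 0.001]
force: [1.0, 0.6, -0.0]
opening: 0.087invalid input: not JSON, or not a number
```

```bash
python3 -m creep '[{"x":0.021,"y":0.047,"z":0,"wx":0,"wy":0,"wz":-1.6,"hand":0.0425},{"x":0.021,"y":0.047,"z":0,"wx":0,"wy":0,"wz":-1.6,"hand":0.0425},{"x":0.021,"y":0.047,"z":0,"wx":0,"wy":0,"wz":-1.6,"hand":0.0425},{"x":0.021,"y":0.047,"z":0,"wx":0,"wy":0,"wz":-1.6,"hand":0.0425},{"x":0.021,"y":0.047,"z":0,"wx":0,"wy":0,"wz":-1.6,"hand":0.0425},{"x":0.021,"y":0.047,"z":0,"wx":0,"wy":0,"wz":-1.6,"hand":0.0425},{"x":0.021,"y":0.047,"z":0,"wx":0,"wy":0,"wz":-1.6,"hand":0.0425},{"x":0.021,"y":0.047,"z":0,"wx":0,"wy":0,"wz":-1.6,"hand":0.0425},{"x":0.021,"y":0.047,"z":0,"wx":0,"wy":0,"wz":-1.6,"hand":0.0425}]' 20
python3 -m creep '[{"x":0.021,"y":0.047,"z":0,"wx":0,"wy":0,"wz":-1.5,"hand":0.0425},{"x":0.021,"y":0.047,"z":0,"wx":0,"wy":0,"wz":-1.5,"hand":0.0425},{"x":0.021,"y":0.047,"z":0,"wx":0,"wy":0,"wz":-1.5,"hand":0.0425},{"x":0.021,"y":0.047,"z":0,"wx":0,"wy":0,"wz":-1.4,"hand":0.0425},{"x":0.002,"y":0.004,"z":-0.03,"wx":0,"wy":0,"wz":0,"hand":0.0425},{"x":0,"y":0,"z":-0.03,"wx":0,"wy":0,"wz":0,"hand":0.0425},{"x":0,"y":0,"z":0,"wx":0,"wy":0,"wz":0,"hand":0.0425}]'
```

```text
t: 1.35
tool_pos: [0.446, -0.0801, 0.2184]
orientation: [3.136, 0.194, -0.0]
force: [1.4, -0.7, -1.2]
opening: 0.0425
t: 2.22
tool_pos: [0.5293, 0.1102, 0.1554]
orientation: [3.141, 0.035, -0.01]
force: [0.3, 0.4, -0.0]
opening: 0.0425
```

Run:
```python
from h import *
p,d=robot.read_camera('wrist');q,e=robot.read_camera('side')
np.save('/tmp/w.npy',d);cv2.imwrite('/tmp/w.png',p[:,:,::-1])
z=cv2.resize(q[130:280,130:330],(512,384),interpolation=cv2.INTER_CUBIC)
cv2.imwrite('pics/w3.png',np.vstack([p,z])[:,:,::-1][::1])
cv2.imwrite('pics/w3.png',cv2.resize(np.hstack([p,z])[:,:,::-1],(800,300)))
```

```text
(no output)
```

View pics/w3.png

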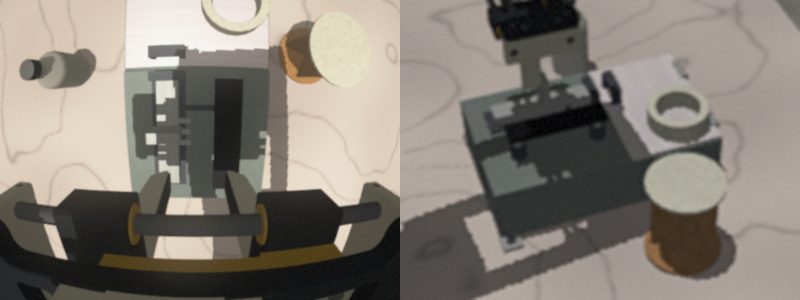

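The wrist view shows the left fingertip (about 155,185) behind the tab (about 165,135), and the right fingertip (about 240,185) over the rear of the black bar (about 228,140). I'll check the numbers with wrist depth.

Run:
```python
from h import *
d=np.load('/tmp/w.npy');c=robot.camera_info('wrist');f=192/np.tan(np.radians(c['fov_y']/2))
v,u=np.mgrid[:384,:512];x=u-c['cx'];y=v-c['cy'];r=np.hypot(x,y)+1e-9;th=r/f
k=np.tan(th)/r;P=np.stack([x*k*d,y*k*d,d],-1);R=cv2.Rodrigues(np.array(c['rvec']))[0]
W=(P-np.array(c['tvec']))@R;W[(d==0)|(th>1.4)]=np.nan
t=robot.read_state()['tool_pos'];print(t)
C,S=np.cos(.021),np.sin(.021)
def to(p):
    q=p[:,:2]-[.5783,.1118];return np.c_[q@[C,S],q@[-S,C],p[:,2]]
A=W.reshape(-1,3);A=A[~np.isnan(A[:,0])];K=to(A)
def s(n,m):
    k=K[m];print(n,len(k),'lo',np.percentile(k,2,0).round(4),'med',np.median(k,0).round(4),'hi',np.percentile(k,98,0).round(4))
I=lambda i,a,b:(K[:,i]>a)&(K[:,i]<b)
s('catch',I(0,-.035,.05)&I(1,-.06,-.005)&I(2,.1,.112))
s('tab',I(0,-.05,.02)&I(1,.01,.055)&I(2,.115,.13))
s('tabface',I(0,-.05,.02)&I(1,.01,.055)&I(2,.095,.112))
s('keeper',I(0,.045,.075)&I(1,.0,.06)&I(2,.086,.1))
s('fingL',I(0,-.1,-.03)&I(1,0,.06)&I(2,.152,.175))
s('fingR',I(0,-.1,-.03)&I(1,-.06,0)&I(2,.152,.175))
print('tcp case',to(t[None]))
```

```text
[0.53171521 0.11016109 0.15910648]
catch 3190 lo [-0.0335 -0.0415  0.1085] med [-0.0003 -0.0288  0.1101] hi [ 0.0311 -0.0162  0.1114]
tab 727 lo [-0.0257  0.0163  0.1165] med [-0.0199  0.0307  0.1259] hi [-0.0159  0.0454  0.1273]
tabface 177 lo [-0.023   0.0162  0.0952] med [-0.016   0.0299  0.1032] hi [-0.0157  0.0456  0.1108]
keeper 747 lo [0.0546 0.0133 0.0929] med [0.0601 0.0308 0.0963] hi [0.0663 0.0481 0.0979]
fingL 315 lo [-0.0539  0.0206  0.1597] med [-0.0386  0.0238  0.1686] hi [-0.0378  0.034   0.1747]
fingR 312 lo [-0.0537 -0.0351  0.1599] med [-0.0384 -0.025   0.1684] hi [-0.0378 -0.0217  0.1748]
tcp case [[-0.04660893 -0.00066034  0.15910648]]
```

```bash
python3 -m creep '[{"x":0,"y":0,"z":-0.022,"wx":0,"wy":0,"wz":0,"hand":0.0425},{"x":0,"y":0,"z":-0.022,"wx":0,"wy":0,"wz":0,"hand":0.0425},{"x":0,"y":0,"z":0,"wx":0,"wy":0,"wz":0,"hand":0.0425},{"x":0,"y":0,"z":0,"wx":0,"wy":0,"wz":0,"hand":0.0425}]'
python3 -m creep '[{"x":0,"y":0,"z":-0.006,"wx":0,"wy":0,"wz":0,"hand":0.0425},{"x":0,"y":0,"z":-0.004,"wx":0,"wy":0,"wz":0,"hand":0.0425},{"x":0,"y":0,"z":0,"wx":0,"wy":0,"wz":0,"hand":0.0425},{"x":0,"y":0,"z":0,"wx":0,"wy":0,"wz":0,"hand":0.0425}]'
```

```text
t: 2.82
tool_pos: [0.5329, 0.1102, 0.1166]
orientation: [-3.141, -0.033, -0.004]
force: [0.5, 0.9, 0.2]
opening: 0.0428
t: 3.32
tool_pos: [0.5323, 0.1103, 0.1053]
orientation: [-3.141, -0.034, -0.002]
force: [1.9, 0.1, 4.2]
opening: 0.042
```

The fingertip has touched the catch: z is 0.105 m and the force is 4 N, as expected. Now I'll press it down.

```bash
python3 -m creep '[{"x":0,"y":0,"z":-0.003,"wx":0,"wy":0,"wz":0,"hand":0.0425},{"x":0,"y":0,"z":-0.003,"wx":0,"wy":0,"wz":0,"hand":0.0425},{"x":0,"y":0,"z":0,"wx":0,"wy":0,"wz":0,"hand":0.0425},{"x":0,"y":0,"z":0,"wx":0,"wy":0,"wz":0,"hand":0.0425}]'
python3 -m creep '[{"x":0,"y":0,"z":-0.002,"wx":0,"wy":0,"wz":0,"hand":0.0425},{"x":0,"y":0,"z":0,"wx":0,"wy":0,"wz":0,"hand":0.0425},{"x":0,"y":0,"z":0,"wx":0,"wy":0,"wz":0,"hand":0.0425}]'
```

```text
t: 3.82
tool_pos: [0.5323, 0.1103, 0.0992]
orientation: [-3.141, -0.034, -0.002]
force: [0.8, -0.2, 6.6]
opening: 0.0425
t: 4.2
tool_pos: [0.5324, 0.1103, 0.0981]
orientation: [3.141, 0.034, 0.002]
force: [-3.6, -1.0, 14.2]
opening: 0.0429
```

The catch is on its stop: z is 0.098 m and 14 N is more than the 8 N spring. I'll push along the case's x.

```bash
python3 -m creep '[{"x":0.005,"y":0.0001,"z":0,"wx":0,"wy":0,"wz":0,"hand":0.0425},{"x":0.005,"y":0.0001,"z":0,"wx":0,"wy":0,"wz":0,"hand":0.0425},{"x":0.005,"y":0.0001,"z":0,"wx":0,"wy":0,"wz":0,"hand":0.0425},{"x":0.005,"y":0.0001,"z":0,"wx":0,"wy":0,"wz":0,"hand":0.0425},{"x":0,"y":0,"z":0,"wx":0,"wy":0,"wz":0,"hand":0.0425}]'
python3 -m creep '[{"x":0.005,"y":0.0001,"z":0,"wx":0,"wy":0,"wz":0,"hand":0.0425},{"x":0.005,"y":0.0001,"z":0,"wx":0,"wy":0,"wz":0,"hand":0.0425},{"x":0,"y":0,"z":0,"wx":0,"wy":0,"wz":0,"hand":0.0425}]'
```

```text
t: 4.82
tool_pos: [0.5494, 0.1105, 0.098]
orientation: [3.141, 0.034, -0.009]
force: [-19.8, -1.3, 25.5]
opening: 0.0428
t: 5.2
tool_pos: [0.5592, 0.1107, 0.098]
orientation: [3.141, 0.034, -0.009]
force: [-20.3, -1.8, 27.1]
opening: 0.0426
```

It's moving freely, but the normal force is more than needed, so I'll ease z a little and go on.

```bash
python3 -m creep '[{"x":0.004,"y":0.0001,"z":0.001,"wx":0,"wy":0,"wz":0,"hand":0.0425},{"x":0.004,"y":0.0001,"z":0,"wx":0,"wy":0,"wz":0,"hand":0.0425},{"x":0.004,"y":0.0001,"z":0,"wx":0,"wy":0,"wz":0,"hand":0.0425},{"x":0,"y":0,"z":0,"wx":0,"wy":0,"wz":0,"hand":0.0425}]'
```

```text
t: 5.7
tool_pos: [0.5715, 0.1109, 0.0981]
orientation: [3.141, 0.034, -0.008]
force: [-14.5, -1.6, 18.7]
opening: 0.0422
```

Run:
```python
from h import *
q,e=robot.read_camera('side');p,d=robot.read_camera('top')
cv2.imwrite('pics/s4.png',cv2.resize(np.hstack([q[120:270,140:330],p[150:300,160:350]])[:,:,::-1],(798,315),interpolation=cv2.INTER_CUBIC))
s=robot.read_state();print(s['tool_pos'],s['force'])
```

```text
[0.57148015 0.11096048 0.0981033 ] [-14.10698507  -1.63851448  17.96694057]
```

View pics/s4.png

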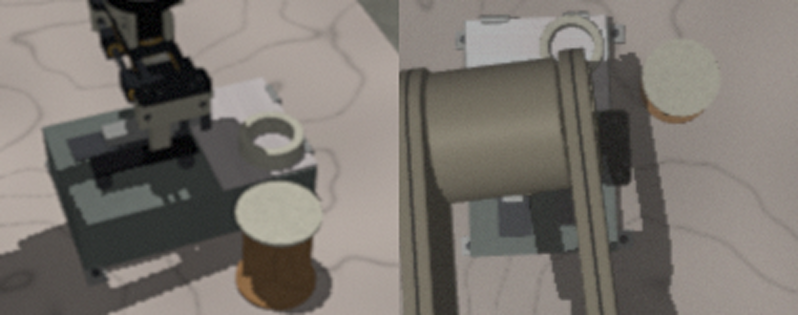

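The side view shows the finger pressing the bar down at about (170,150), with the tape and column untouched. The bolt should be at about 31 mm, so I'll continue to the stop.

```bash
python3 -m creep '[{"x":0.004,"y":0.0001,"z":0,"wx":0,"wy":0,"wz":0,"hand":0.0425},{"x":0.004,"y":0.0001,"z":0,"wx":0,"wy":0,"wz":0,"hand":0.0425},{"x":0.002,"y":0,"z":0,"wx":0,"wy":0,"wz":0,"hand":0.0425},{"x":0,"y":0,"z":0,"wx":0,"wy":0,"wz":0,"hand":0.0425}]'
python3 -m creep '[{"x":0.002,"y":0,"z":0,"wx":0,"wy":0,"wz":0,"hand":0.0425},{"x":0.001,"y":0,"z":0,"wx":0,"wy":0,"wz":0,"hand":0.0425},{"x":0,"y":0,"z":0,"wx":0,"wy":0,"wz":0,"hand":0.0425}]'
```

```text
t: 6.3
tool_pos: [0.5813, 0.1111, 0.0981]
orientation: [3.141, 0.034, -0.009]
force: [-14.8, -2.2, 19.0]
opening: 0.0428
t: 6.68
tool_pos: [0.5842, 0.1112, 0.0981]
orientation: [3.141, 0.034, -0.009]
force: [-16.6, 0.1, 19.0]
opening: 0.0426
```

```bash
python3 -m creep '[{"x":0.002,"y":0,"z":0,"wx":0,"wy":0,"wz":0,"hand":0.0425},{"x":0,"y":0,"z":0,"wx":0,"wy":0,"wz":0,"hand":0.0425}]'
python3 -m creep '[{"x":0.002,"y":0,"z":0,"wx":0,"wy":0,"wz":0,"hand":0.0425},{"x":0,"y":0,"z":0,"wx":0,"wy":0,"wz":0,"hand":0.0425}]'
```

```text
t: 6.92
tool_pos: [0.585, 0.1112, 0.0981]
orientation: [3.141, 0.034, -0.013]
force: [-22.8, -2.3, 23.3]
opening: 0.0423
t: 7.18
tool_pos: [0.5851, 0.1112, 0.098]
orientation: [3.14, 0.035, -0.02]
force: [-32.6, -3.5, 31.5]
opening: 0.043
```

Motion stopped at x = 0.585 (bolt about 45 mm) with rising force, so the bolt is home on its stop. I'll ease off the push slightly, then lift straight up.

```bash
python3 -m creep '[{"x":-0.002,"y":0,"z":0,"wx":0,"wy":0,"wz":0,"hand":0.0425},{"x":-0.001,"y":0,"z":0,"wx":0,"wy":0,"wz":0,"hand":0.0425},{"x":0,"y":0,"z":0,"wx":0,"wy":0,"wz":0,"hand":0.0425}]'
python3 -m creep '[{"x":0,"y":0,"z":0.003,"wx":0,"wy":0,"wz":0,"hand":0.0425},{"x":0,"y":0,"z":0.004,"wx":0,"wy":0,"wz":0,"hand":0.0425},{"x":0,"y":0,"z":0.005,"wx":0,"wy":0,"wz":0,"hand":0.0425},{"x":0,"y":0,"z":0,"wx":0,"wy":0,"wz":0,"hand":0.0425}]'
```

```text
t: 7.55
tool_pos: [0.5849, 0.1112, 0.0981]
orientation: [3.141, 0.034, -0.01]
force: [-17.2, -2.5, 19.4]
opening: 0.0428
t: 8.05
tool_pos: [0.585, 0.1113, 0.1079]
orientation: [3.141, 0.034, -0.01]
force: [-8.4, -0.5, 3.9]
opening: 0.0429
```

```bash
python3 -m creep '[{"x":-0.003,"y":0,"z":0.003,"wx":0,"wy":0,"wz":0,"hand":0.0425},{"x":-0.004,"y":0,"z":0.003,"wx":0,"wy":0,"wz":0,"hand":0.0425},{"x":-0.004,"y":0,"z":0.01,"wx":0,"wy":0,"wz":0,"hand":0.0425},{"x":0,"y":0,"z":0.03,"wx":0,"wy":0,"wz":0,"hand":0.0425},{"x":-0.04,"y":-0.01,"z":0.04,"wx":0,"wy":0,"wz":0,"hand":0.0425},{"x":-0.06,"y":-0.06,"z":0.03,"wx":0,"wy":0,"wz":0,"hand":0.0425},{"x":-0.04,"y":-0.06,"z":0,"wx":0,"wy":0,"wz":0,"hand":0.0425},{"x":0,"y":-0.06,"z":0,"wx":0,"wy":0,"wz":0,"hand":0.0425},{"x":0,"y":-0.06,"z":0,"wx":0,"wy":0,"wz":0,"hand":0.0425},{"x":0,"y":-0.06,"z":0,"wx":0,"wy":0,"wz":0,"hand":0.0425}]'
python3 -m creep '[{"x":0,"y":-0.06,"z":0,"wx":0,"wy":0,"wz":0,"hand":0.0425},{"x":0,"y":-0.06,"z":0,"wx":0,"wy":0,"wz":0,"hand":0.0425},{"x":0,"y":0,"z":0,"wx":0,"wy":0,"wz":0,"hand":0.0425}]'
python3 - <<'E'
from h import *
p,d=robot.read_camera('top');q,e=robot.read_camera('side');W=cloud('top',d)
cv2.imwrite('pics/s5.png',cv2.resize(np.hstack([q[120:270,140:330],p[150:300,160:350]])[:,:,::-1],(798,315),interpolation=cv2.INTER_CUBIC))
def show(n,r,z0,z1):
    u0,u1,v0,v1=r;S=W[v0:v1,u0:u1].reshape(-1,3);S=S[(S[:,2]>z0)&(S[:,2]<z1)];print(n,len(S),len(S) and S.mean(0).round(4))
show('catch',(229,255,200,262),.090,.113)
show('tab',(200,228,200,250),.108,.14)
show('column',(270,320,160,215),.09,.115)
E
```

```text
t: 9.3
tool_pos: [0.4603, -0.1742, 0.2178]
orientation: [3.14, 0.034, 0.004]
force: [2.4, 0.6, -0.1]
opening: 0.0423
t: 9.68
tool_pos: [0.4595, -0.2961, 0.2168]
orientation: [3.14, 0.026, 0.0]
force: [0.7, 1.1, 0.6]
opening: 0.0425
catch 585 [0.5537 0.0812 0.1068]
tab 69 [0.5973 0.1415 0.1217]
column 1075 [ 0.654  -0.0429  0.1007]
```

View pics/s5.png

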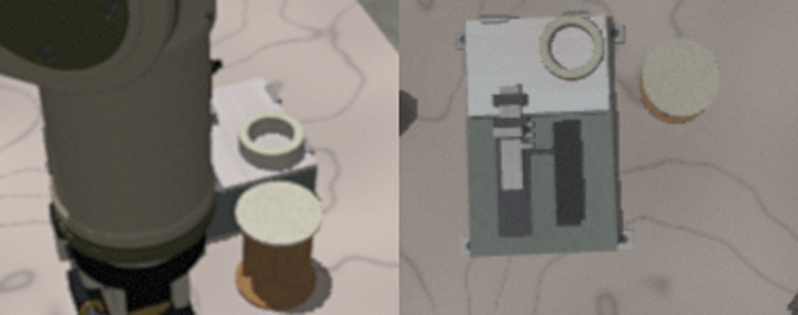

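The top view shows the bolt's nose through the keeper (about 510,95), the tab against the guide (about 508,130), the bar up, and the tape and column in place. The tab moved 42.5 mm, from about 2 to about 44.5 mm, and the catch height is back to 0.107 m, so I'm handing in.

```bash
python3 -c "
from plant import robot
print(robot.close_job())"
```

```text
the job is handed in; nothing more can be done
None
```

The case is locked and the job is handed in. One fingertip held the catch down on its stop while the other pushed the bolt's tab home. I then lifted the fingers off, and the catch sprang back up.

**Bolt:** while I pushed, it stopped at TCP x = 0.585 m and the push force rose to 33 N with no further motion. In the last top view the tab had moved 42.5 mm, from about 2 mm to about 44.5 mm. The nose was through the keeper.

**Catch:** its top measured 106.8 mm after release, the same as at the start (106.9 mm).

**Surroundings:** the column measured unmoved, and the tape roll looks unmoved in the pictures. The glue bottle was outside the final picture crop apart from its edge, so I did not measure it, but the arm's moves kept clear of it.

**Force and time:** pressing reached about 31 N on the stop, more than the 8 N needed but well under the 120 N wrist limit. The run took about 10 s of robot time. No check failed or disagreed.

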